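# Prop the drying-box hatch open on its stay

### The job

Vent the glassware drying box on the bench: lift the flat stay bar by its knob, slide the hatch open with it past the peg on the deck, and drop the middle one of the bar's three holes over that peg. Leave the bar lying fully down flat with the peg standing through the middle hole, so that the hatch is held part open.

Things in the scene. Friction and masses are not known exactly. Their poses are not given: they have to be found in the camera images.
- stay_knob (a point): Black upright knob, 22 mm across, 45 mm tall, at the free end of the stay; point on its axis 15 mm below its top, 30 mm above the bar. Grip it with fingers closing across the bar (x); it may turn between them as the bar tilts. y: along the bar from hinge to knob, z: knob axis. Hinge (level, free, lifts to 1.2 rad) is on the hatch, 195 mm from the knob; a released bar falls flat (180 g).
- middle_hole (a point): Centre of the middle of three oblong holes (28 mm along the bar, 18 mm across, 40 mm apart) through the stay, a flat dark steel bar 30 mm wide, 6 mm thick; point at mid-thickness. It lies 65 mm from the knob's axis towards the hinge and 36 mm lower than stay_knob. Bar flat: this point is 113 mm above the bench. Axes as stay_knob.
- peg_tip (a point): Top of the fixed upright dark steel peg, 10 mm across, 25 mm tall, on the white deck (100 mm above the bench; side rails 112 mm), in line with the stay, beyond its knob end at the start. Tip 125 mm above the bench, 15 mm above the underside of the flat bar, which must be lifted over it. Seated bar: mid-thickness 12 mm below the tip. z up, y the way the hatch slides open, x across.
- hatch (a joint): Opening of the grey hatch plate, m: 0 closed, up to 0.175. It slides level and straight towards the peg, along peg_tip's y, carrying the stay's hinge; about 2 N moves it and it stays where left. With the peg centred in the middle hole it reads 0.12 (hole nearest the knob 0.08, nearest the hinge 0.16). The box (240 x 470 mm) is fixed.

How it is judged:
At the end, for the whole second after the job is handed in: The peg stands through the stay's middle hole (hole centre within 13 mm of the peg's axis, seen from above), the bar is down on the peg (hole centre at least 7 mm below the peg's tip; 12 mm when flat), and the hatch is at rest (horizontal distance between middle_hole and peg_tip below 0.013 m and z of middle_hole in the frame of peg_tip below -0.007 m and velocity of joint hatch between -0.01 and 0.01 m/s); the robot touches nothing.
It also fails if it takes over 40 s, if anything falls off the work surface, if the arm or the gripper's body presses on something with over 40 N, if the wrist force passes 120 N, or if a joint passes its speed limit or range.

### The arm

A 7-joint arm with a two-finger parallel gripper is mounted at the origin on the work surface. World frame = base frame: x ahead of the robot, y to its left, z up, the work surface at z = 0. Lengths are in m, angles in rad, forces in N, time in s.
With the tool pointing down it reaches from about 0.35 to 0.9 m from the base axis. Payload 8.1 kg.
Tool frame: the origin (TCP) lies at the very end of the fingers, on their centre line; the grasp point (between the pads) lies 19 mm behind it; z points along the fingers, y is the direction in which the jaws open and shut (so a half turn about z gives the same grasp; the last joint's range is limited). The gripper opens to 92 mm and grips with 3 to 60 N. Pads are 19 mm wide; open, the fingers measure 130 mm over their backs; the gripper's body (75 mm by 190 mm) begins 47 mm behind the grasp point.
Start: joints at [1.022, 0.434, 0.025, 1.573, -0.012, 1.134, -0.075], TCP at [0.269, -0.564, 0.203] pointing down, gripper open.
Joint ranges: [-2.62, 2.62], [-0.44, 2.09], [-1.27, 1.32], [0.08, 2.57], [-1.32, 4.46], [0.12, 2], [-2.74, 2.74]. Speed limits (rad/s): [2.22, 2.22, 3.01, 3.01, 3.14, 3.14, 3.14].

### API

Orientations are given as a rotation vector (axis times angle).
In Python, from rig import bot gives the robot as it stands.
- The arm moves only by the shell command python3 -m inch 'ROWS' [OPENING] [FORCE]. ROWS is a JSON object of lists of equal length, an entry for each row: "translation": the shift along the world's x, y, z in mm, a list of three; "rot": the turn, a rotation vector about the world's x, y, z in degrees, a list of three. A call has 1 to 12 rows; each row shifts and turns the commanded pose from where the row before left it; what a row does not reach is not made up. A row lasts 1/10 s, in which the tool goes at most 50 mm and 8.59 degrees, less where a joint would pass 70% of its speed; a pose out of reach is approached as far as the arm can. A call with a gripper value outside its range is refused whole. OPENING is the gripper's target within -1 to 1 (fully open at 1, half-way at 0, shut at -1), set as the call begins (- or left out, the last holds). The fingers move at their own pace and stop on an object; FORCE is the grip in N (left out, the last holds). Time passes only in rows, so rows that do not move let the fingers close. It gives the time, the measured TCP pose, the force and the opening at its end, in the units of the state.
- bot.read_state(): the state, without advancing time (a new reading comes with each control period).
- bot.camera(name): name is "scene" or "side" or "wrist"; returns (picture, depth): 480x640x3 uint8, blue, green, red; 480x640 float32, m along the optical axis (not along the pixel's ray), 0 where there is no reading.
- bot.camera_model(name): a dict with "fx", "fy", "cx", "cy" (pixels), "world_to_cam" (4x4, takes a point from world to camera coordinates); the wrist camera has in their place "T_tool_cam" (4x4, takes a point from camera to tool coordinates, whose origin is the TCP and whose axes are the flange's). Camera axes: x right, y down, z forward; pixel columns grow to the right and rows downward; lengths in m; the calibration is good to about 2 mm. A picture is of the moment at which its call begins: read the wrist's pose just before it. camera_model takes no time and is no camera call.
- bot.hand_in(): hands the job in, once; it reports no verdict.
The state is a dict: "time_s": time; "joint_positions": joint angles; "joint_vel": joint speeds; "tau": joint torques, N m; "eef_pos": TCP position; "tcp_rot": TCP orientation; "force": force on the tool from outside, world axes, zero at the start; "moment": the same for the moment, N m; "finger_gap": opening from 0.0 (shut) to 1.0 (fully open).
Only numpy, scipy, OpenCV 4.12 (cv2) and the standard library are available. Lean on these libraries where they do the work, as an engineer would, in place of code of your own. Each camera call takes 0.05 s, during which the arm holds its last target.

## Working session

There is one attempt and no reset: what is moved stays moved. The work goes in short steps, Python scripts to look and compute and a shell command to move; the robot and the scene stay as the last step left them, time stands still between calls to the robot, and variables do not carry over. Pictures are saved under pics/ and viewed, and the job is handed in when it is done.

```bash
mkdir -p pics; ls
cat > h.py <<'E'
from rig import bot
import numpy as np, cv2
from scipy.spatial.transform import Rotation as R
def save(n,f):
    im,d=bot.camera(n); cv2.imwrite(f'pics/{f}.png',im); np.savez(f'pics/{f}.npz',im=im,d=d); return im,d
def w2c(n,st=None):
    m=bot.camera_model(n)
    if n=='wrist':
        T=np.eye(4);T[:3,:3]=R.from_rotvec(st['tcp_rot']).as_matrix();T[:3,3]=st['eef_pos']
        return m,np.linalg.inv(T@np.array(m['T_tool_cam']))
    return m,np.array(m['world_to_cam'])
def plane(n,px,z,st=None):
    m,W=w2c(n,st);C=np.linalg.inv(W)
    r=C[:3,:3]@[(px[0]-m['cx'])/m['fx'],(px[1]-m['cy'])/m['fy'],1];o=C[:3,3]
    return o+r*(z-o[2])/r[2]
def proj(n,p,st=None):
    m,W=w2c(n,st);c=W[:3,:3]@p+W[:3,3]
    return np.array([m['fx']*c[0]/c[2]+m['cx'],m['fy']*c[1]/c[2]+m['cy']])
E
python3 - <<'E'
from h import *
s=bot.read_state();print(s)
for n in('scene','side'):
    save(n,n+'0');m,W=w2c(n);print(n,np.linalg.inv(W)[:3].round(3).tolist())
E
```

```text
pics
{'time_s': 0.0, 'joint_positions': array([ 1.02240658,  0.43522587,  0.02497597,  1.57407565, -0.01158329,
        1.13399221, -0.07511292]), 'joint_vel': array([ 0.00022407, -0.00085823, -0.00199622, -0.00070972, -0.00021452,
        0.00085608, -0.00016997]), 'tau': array([ 9.20089260e-04, -6.67841077e+01,  9.85518470e-01, -3.14460576e+01,
       -6.06235326e-02,  4.27929929e-02,  1.62381243e-04]), 'eef_pos': array([ 0.26919002, -0.56346517,  0.20225154]), 'tcp_rot': array([-3.06246308e+00, -6.94015249e-01,  7.79156730e-04]), 'force': array([ 0.51582701, -0.63937174, -0.02720853]), 'moment': array([ 0.03284199, -0.00417732,  0.02243765]), 'finger_gap': 1.0003646418921253}
scene [[-0.343, 0.791, -0.507, 0.959], [0.939, 0.289, -0.186, 0.033], [-0.001, -0.54, -0.842, 0.771]]
side [[0.95, -0.157, 0.27, 0.382], [-0.312, -0.501, 0.807, -0.708], [0.009, -0.851, -0.525, 0.564]]
```

View pics/scene0.png

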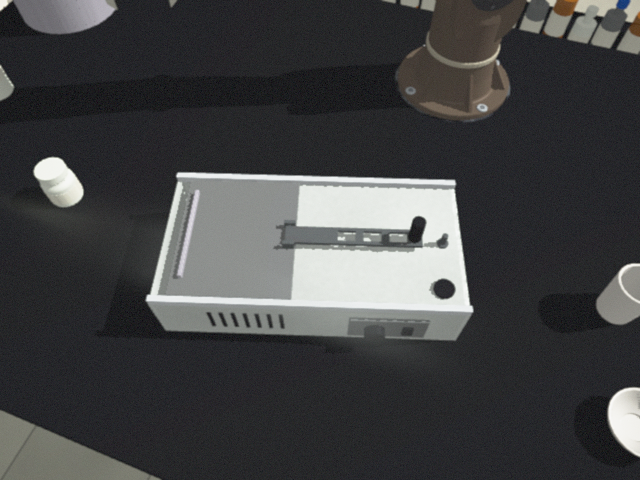

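View pics/side0.png

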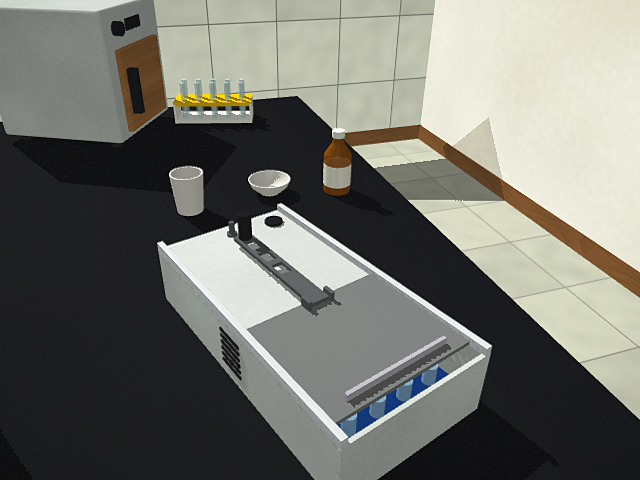

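Scene view: hinge end is near (290,235), knob top near (417,222), and peg near (444,240). The hatch slides to the right, roughly world +y. I'll zoom in.

Run:
```python
from h import *
a=cv2.imread('pics/scene0.png')[195:285,270:470];b=cv2.imread('pics/side0.png')[195:325,215:355]
cv2.imwrite('pics/z1.png',cv2.resize(a,None,fx=4,fy=4,interpolation=cv2.INTER_CUBIC));cv2.imwrite('pics/z2.png',cv2.resize(b,None,fx=4.5,fy=4.5,interpolation=cv2.INTER_CUBIC))
```

```text
(no output)
```

View pics/z1.png

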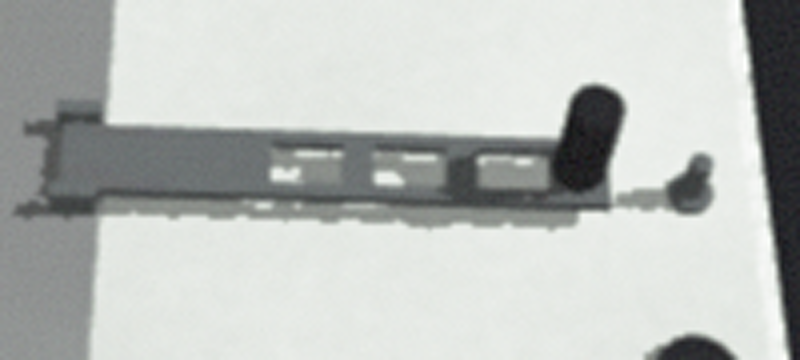

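View pics/z2.png

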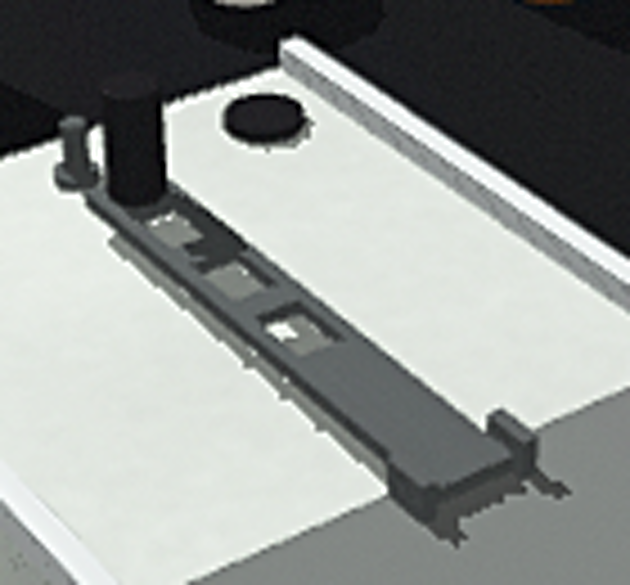

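```bash
cat >> h.py <<'E'
def tri(obs):
    A=[];b=[]
    for n,px in obs:
        m,W=w2c(n);C=np.linalg.inv(W);r=C[:3,:3]@[(px[0]-m['cx'])/m['fx'],(px[1]-m['cy'])/m['fy'],1];r/=np.linalg.norm(r)
        P=np.eye(3)-np.outer(r,r);A.append(P);b.append(P@C[:3,3])
    return np.linalg.lstsq(np.vstack(A),np.hstack(b),rcond=None)[0]
E
python3 - <<'E'
from h import *
np.set_printoptions(precision=4,suppress=True)
S=lambda x,y:(270+x/4-.4,195+y/4-.4)
D=lambda x,y:(215+x/4.5-.4,195+y/4.5-.4)
pts={'knobtop':(S(600,107),D(133,90),.161),'pegtip':(S(702,160),D(73,124),.125),'pegbase':(S(688,197),D(77,180),.1),'mid':(S(409,169),D(237,278),.116),'near':(S(514,172),D(172,230),.116),'far':(S(307,165),D(303,325),.116)}
for k,(a,b,z) in pts.items(): print(k,plane('scene',a,z),plane('side',b,z),tri([('scene',a),('side',b)]))
# box long edges: rails near edge in scene
for p in [(148,299),(471,309),(178,176),(455,183)]: print(plane('scene',p,.112))
E
```

```text
knobtop [0.5181 0.0275 0.161 ] [0.5172 0.0253 0.161 ] [0.5174 0.0274 0.1599]
pegtip [0.5026 0.0698 0.125 ] [0.5024 0.0715 0.125 ] [0.5025 0.07   0.1255]
pegbase [0.5039 0.0698 0.1   ] [0.5025 0.0729 0.1   ] [0.503  0.0703 0.1006]
mid [ 0.5393 -0.0355  0.116 ] [ 0.5377 -0.035   0.116 ] [ 0.5383 -0.0352  0.1156]
near [0.5267 0.0031 0.116 ] [0.5235 0.002  0.116 ] [0.5246 0.0035 0.1144]
far [ 0.5512 -0.0732  0.116 ] [ 0.5515 -0.0692  0.116 ] [ 0.5514 -0.0726  0.1177]
[ 0.75   -0.3089  0.112 ]
[0.6053 0.1328 0.112 ]
[ 0.5323 -0.3797  0.112 ]
[0.3864 0.0638 0.112 ]
```

Both views agree to about 2 mm, and the heights (0.160 and 0.1255) and hole spacings check out. The slide direction is about (-0.317, 0.948) and the travel about 0.112 m. Next I move above the knob and turn the jaws across the bar (+83°).

```bash
python3 -m inch '{"translation":[[14,33,4],[14,33,4],[14,33,4],[14,33,4],[14,33,4],[14,33,4],[14,33,4],[14,33,4],[14,33,4],[14,33,4],[14,33,4],[14,33,4]],"rot":[[0,0,6.9],[0,0,6.9],[0,0,6.9],[0,0,6.9],[0,0,6.9],[0,0,6.9],[0,0,6.9],[0,0,6.9],[0,0,6.9],[0,0,6.9],[0,0,6.9],[0,0,6.9]]}' 1
python3 -m inch '{"translation":[[16,38,0],[16,38,0],[16,38,0],[16,38,0],[8,19,0],[0,0,0],[0,0,0]],"rot":[[0,0,0],[0,0,0],[0,0,0],[0,0,0],[0,0,0],[0,0,0],[0,0,0]]}'
python3 - <<'E'
from h import *
s=bot.read_state();M=R.from_rotvec(s['tcp_rot']).as_matrix();print(s['eef_pos'],M.round(3).tolist(),np.degrees(np.arctan2(M[1,1],M[0,1])),s['joint_positions'])
save('wrist','w1')
k=np.array([.5177,.0268,.161])
print(proj('wrist',k,s),proj('wrist',np.array([.5025,.0703,.125]),s),proj('wrist',np.array([.5385,-.0352,.116]),s))
E
```

```text
time_s: 1.3
eef_pos: [0.4375, -0.1665, 0.251]
tcp_rot: [-1.833, -2.551, 0.0]
force: [1.2, -0.7, -0.2]
finger_gap: 0.997
time_s: 2.0
eef_pos: [0.5091, 0.003, 0.2506]
tcp_rot: [-1.838, -2.547, 0.001]
force: [0.1, -0.5, -0.5]
finger_gap: 1.0
[0.50913185 0.0029626  0.25060636] [[-0.315, 0.949, -0.001], [0.949, 0.315, -0.0], [0.0, -0.001, -1.0]] 18.389047584855337 [ 0.33846087  0.2623796  -0.55730921  1.7432322   0.14901636  1.17925908
  0.06023773]
[339.76270808 210.1030524 ] [337.17066613 136.73483096] [335.3545645  276.12852982]
```

View pics/w1.png

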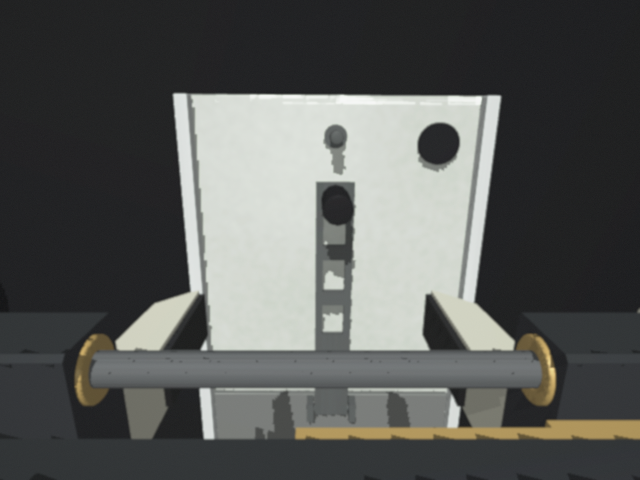

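The wrist view agrees with the predicted pixels: knob top about (338,208), peg tip (337,134), middle hole (334,277). The bar lies upright in the picture, so the jaw angle is right. Now I go over the knob, down, and grip.

```bash
python3 -m inch '{"translation":[[4.5,12,0],[4,12,0],[0,0,-20],[0,0,-25],[0,0,-25],[0,0,-25],[0,0,-18],[0,0,-9],[0,0,0],[0,0,0]],"rot":[[0,0,0],[0,0,0],[0,0,0],[0,0,0],[0,0,0],[0,0,0],[0,0,0],[0,0,0],[0,0,0],[0,0,0]]}' 1
python3 - <<'E'
from h import *
save('side','s1');save('scene','c1');save('wrist','w2')
a=[cv2.imread(f'pics/{f}.png') for f in('s1','w2')]
cv2.imwrite('pics/m1.png',cv2.resize(np.hstack([cv2.resize(a[0][120:360,140:400],(520,480)),a[1]]),(800,331)))
E
```

```text
time_s: 3.05
eef_pos: [0.5185, 0.0275, 0.1298]
tcp_rot: [1.839, 2.547, 0.001]
force: [0.7, 0.5, 0.9]
finger_gap: 1.003
```

View pics/m1.png

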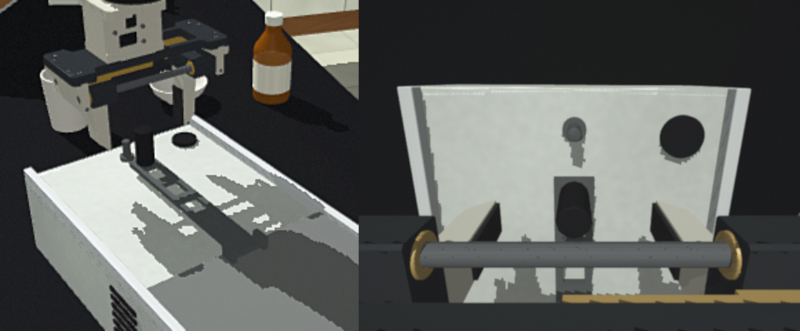

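The knob stands between the fingers, about centred. I close with a moderate force.

```bash
python3 -m inch '{"translation":[[0,0,0],[0,0,0],[0,0,0],[0,0,0],[0,0,0],[0,0,0],[0,0,0],[0,0,0]],"rot":[[0,0,0],[0,0,0],[0,0,0],[0,0,0],[0,0,0],[0,0,0],[0,0,0],[0,0,0]]}' -1 20
```

```text
time_s: 4.0
eef_pos: [0.518, 0.0271, 0.129]
tcp_rot: [-1.839, -2.547, -0.0]
force: [-0.4, 0.9, 0.3]
finger_gap: 0.354
```

```bash
python3 -m inch '{"translation":[[0,0,0],[0,0,0],[0,0,0],[0,0,0],[0,0,0],[0,0,0]],"rot":[[0,0,0],[0,0,0],[0,0,0],[0,0,0],[0,0,0],[0,0,0]]}'
```

```text
time_s: 4.6
eef_pos: [0.5177, 0.0269, 0.129]
tcp_rot: [-1.839, -2.547, 0.001]
force: [-2.2, -0.5, 1.8]
finger_gap: 0.229
```

Gripped: the gap is 21 mm on a 22 mm knob. I lift along the hinge arc.

```bash
python3 -m inch '{"translation":[[0.6,-1.9,10],[0.8,-2.5,9.5],[1,-2.8,9.5],[1.1,-3.2,9],[1.2,-3.7,9],[0,0,0],[0,0,0]],"rot":[[0,0,0],[0,0,0],[0,0,0],[0,0,0],[0,0,0],[0,0,0],[0,0,0]]}'
python3 - <<'E'
from h import *
save('side','s2');save('scene','c2')
a=[cv2.imread(f'pics/{f}.png') for f in('s2','c2')]
cv2.imwrite('pics/m2.png',cv2.resize(np.hstack([cv2.resize(a[0][120:360,140:400],(520,480)),cv2.resize(a[1][130:350,220:480],(520,480))]),(800,369)))
E
```

```text
time_s: 5.3
eef_pos: [0.5224, 0.0125, 0.1765]
tcp_rot: [-1.84, -2.546, 0.001]
force: [-4.4, -2.4, -1.4]
finger_gap: 0.227
```

View pics/m2.png

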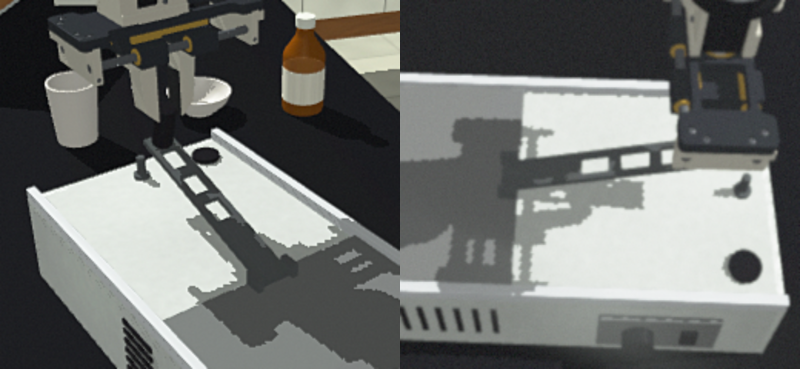

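The bar is lifted about 14° and clear of the peg. Now I slide it (-36,+105.5) mm.

```bash
python3 -m inch '{"translation":[[-3,8.8,0],[-3,8.8,0],[-3,8.8,0],[-3,8.8,0],[-3,8.8,0],[-3,8.8,0],[-3,8.8,0],[-3,8.8,0],[-3,8.8,0],[-3,8.8,0],[-3,8.8,0],[-3,8.8,0]],"rot":[[0,0,0],[0,0,0],[0,0,0],[0,0,0],[0,0,0],[0,0,0],[0,0,0],[0,0,0],[0,0,0],[0,0,0],[0,0,0],[0,0,0]]}'
python3 -m inch '{"translation":[[0,0,0],[0,0,0],[0,0,0]],"rot":[[0,0,0],[0,0,0],[0,0,0]]}'
python3 - <<'E'
from h import *
save('side','s3');save('scene','c3')
a=[cv2.imread(f'pics/{f}.png') for f in('s3','c3')]
cv2.imwrite('pics/m3.png',cv2.resize(np.hstack([cv2.resize(a[0][120:360,140:400],(520,480)),cv2.resize(a[1][130:350,270:530],(520,480))]),(800,369)))
E
```

```text
time_s: 6.6
eef_pos: [0.4873, 0.1196, 0.1764]
tcp_rot: [1.839, 2.546, 0.003]
force: [5.0, -1.0, -2.7]
finger_gap: 0.231
time_s: 6.9
eef_pos: [0.4873, 0.1192, 0.1765]
tcp_rot: [1.839, 2.547, 0.003]
force: [4.3, 3.5, -0.2]
finger_gap: 0.23
```

View pics/m3.png

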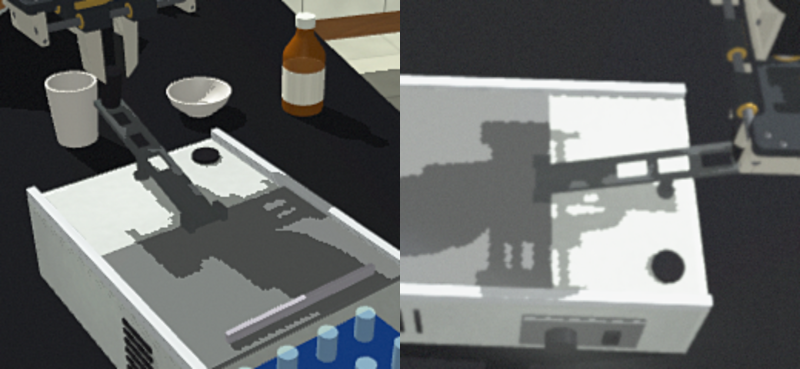

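The hatch has followed. I lower part way to just above the peg and check the hole's alignment.

```bash
python3 -m inch '{"translation":[[-1.2,3.7,-9],[-1.1,3.2,-9],[0,0,0],[0,0,0]],"rot":[[0,0,0],[0,0,0],[0,0,0],[0,0,0]]}'
python3 - <<'E'
from h import *
save('side','s4');save('scene','c4')
a=[cv2.imread(f'pics/{f}.png') for f in('s4','c4')]
cv2.imwrite('pics/z4s.png',cv2.resize(a[0][170:270,180:300],(720,600),interpolation=2))
cv2.imwrite('pics/z4c.png',cv2.resize(a[1][180:270,340:460],(800,600),interpolation=2))
E
```

```text
time_s: 7.4
eef_pos: [0.4851, 0.1261, 0.1575]
tcp_rot: [1.839, 2.547, 0.002]
force: [5.1, 3.2, -0.6]
finger_gap: 0.229
```

View pics/z4s.png

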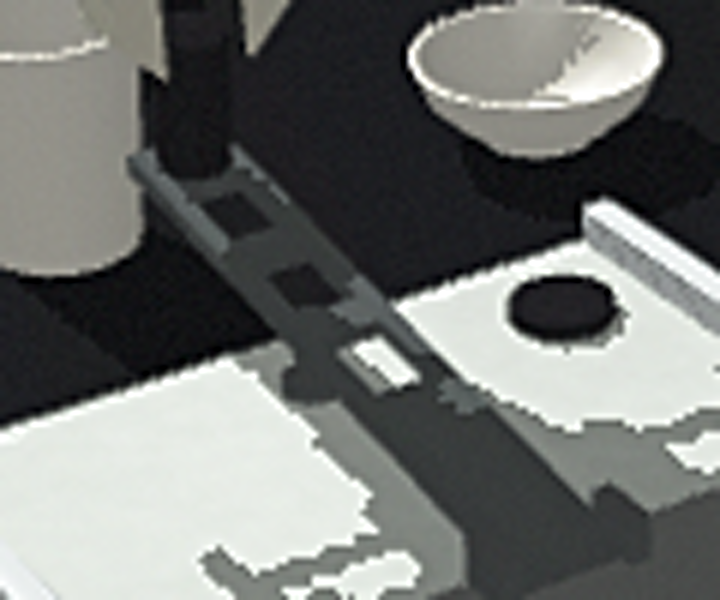

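View pics/z4c.png

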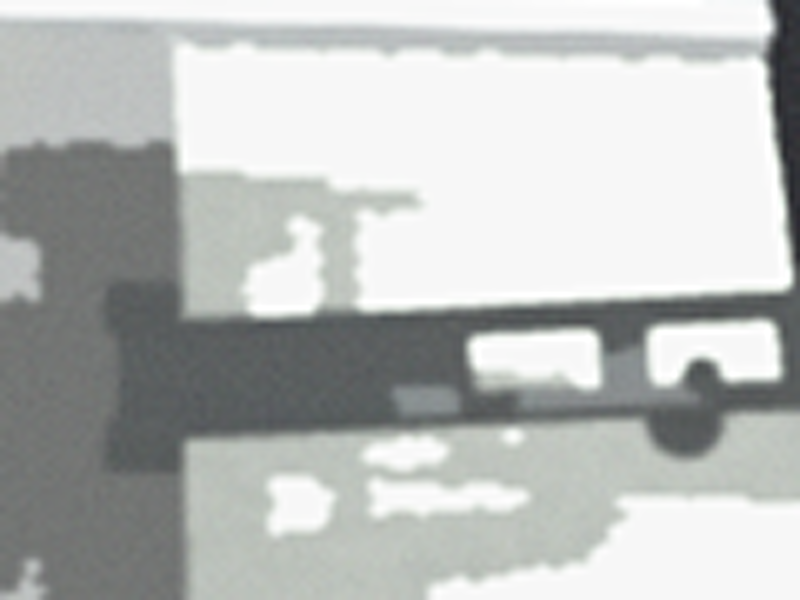

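The scene view shows the peg tip at zoom (702,370), seen through the middle hole, which spans x 645–782. I put that into numbers.

Run:
```python
from h import *
np.set_printoptions(precision=4,suppress=True)
a=(340+713/6.667-.4,180+352/6.667-.4);b=(180+311/6-.4,170+286/6-.4)
p=tri([('scene',a),('side',b)]);print(p,plane('scene',a,.1355),plane('side',b,.1355))
u=np.array([-.317,.948]);v=np.array([.948,.317]);d=p[:2]-[.5025,.0703];print(d@u,d@v)
```

```text
[0.5042 0.0706 0.1343] [0.5054 0.0704 0.1355] [0.5037 0.0688 0.1355]
-0.00022342737177934795 0.0016962057873981607
```

Within 2 mm of the peg's axis both ways, well inside the clearance. I lower the rest of the arc.

```bash
python3 -m inch '{"translation":[[-0.9,2.8,-9],[-0.8,2.5,-9.5],[-0.6,1.9,-9],[0,0,-0.5],[0,0,0],[0,0,0]],"rot":[[0,0,0],[0,0,0],[0,0,0],[0,0,0],[0,0,0],[0,0,0]]}'
python3 - <<'E'
from h import *
save('side','s5');save('scene','c5')
a=[cv2.imread(f'pics/{f}.png') for f in('s5','c5')]
cv2.imwrite('pics/m5.png',np.hstack([cv2.resize(a[0][170:270,180:300],(400,333),interpolation=2),cv2.resize(a[1][180:280,340:460],(400,333),interpolation=2)]))
E
```

```text
time_s: 8.1
eef_pos: [0.4827, 0.1335, 0.1294]
tcp_rot: [1.838, 2.547, 0.002]
force: [6.1, 3.8, 0.1]
finger_gap: 0.23
```

View pics/m5.png

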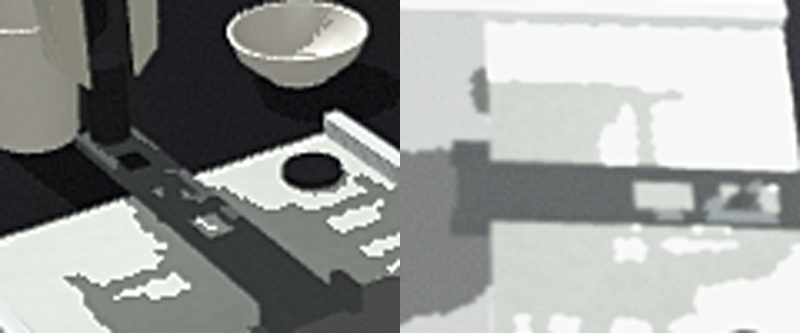

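The peg shows inside the middle hole and the bar is flat. I release and go up.

```bash
python3 -m inch '{"translation":[[0,0,0],[0,0,0],[0,0,0],[0,0,0],[0,0,0],[0,0,0],[0,0,0],[0,0,0],[0,0,0],[0,0,0]],"rot":[[0,0,0],[0,0,0],[0,0,0],[0,0,0],[0,0,0],[0,0,0],[0,0,0],[0,0,0],[0,0,0],[0,0,0]]}' 1
python3 -m inch '{"translation":[[0,0,5],[0,0,10],[0,0,20],[0,0,20],[0,0,20],[0,0,20],[0,0,15],[0,0,10],[0,0,0],[0,0,0]],"rot":[[0,0,0],[0,0,0],[0,0,0],[0,0,0],[0,0,0],[0,0,0],[0,0,0],[0,0,0],[0,0,0],[0,0,0]]}'
python3 - <<'E'
from h import *
save('side','s6');save('scene','c6')
a=[cv2.imread(f'pics/{f}.png') for f in('s6','c6')]
cv2.imwrite('pics/z6s.png',cv2.resize(a[0][170:270,180:300],(720,600),interpolation=2))
cv2.imwrite('pics/z6c.png',cv2.resize(a[1][180:270,340:460],(800,600),interpolation=2))
E
```

```text
time_s: 9.2
eef_pos: [0.4821, 0.1326, 0.1301]
tcp_rot: [1.839, 2.547, 0.0]
force: [0.0, 0.4, 0.6]
finger_gap: 0.993
time_s: 10.2
eef_pos: [0.4819, 0.1325, 0.2498]
tcp_rot: [1.839, 2.547, -0.0]
force: [-0.2, -0.1, -0.3]
finger_gap: 0.997
```

View pics/z6s.png

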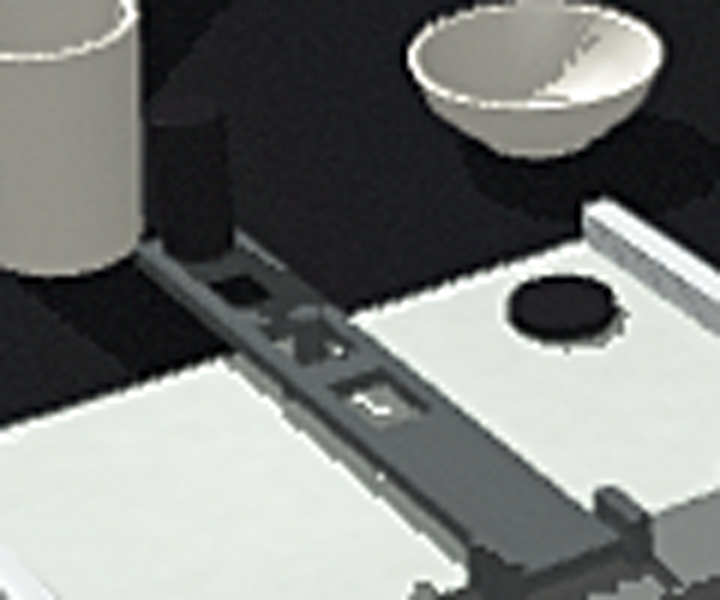

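View pics/z6c.png

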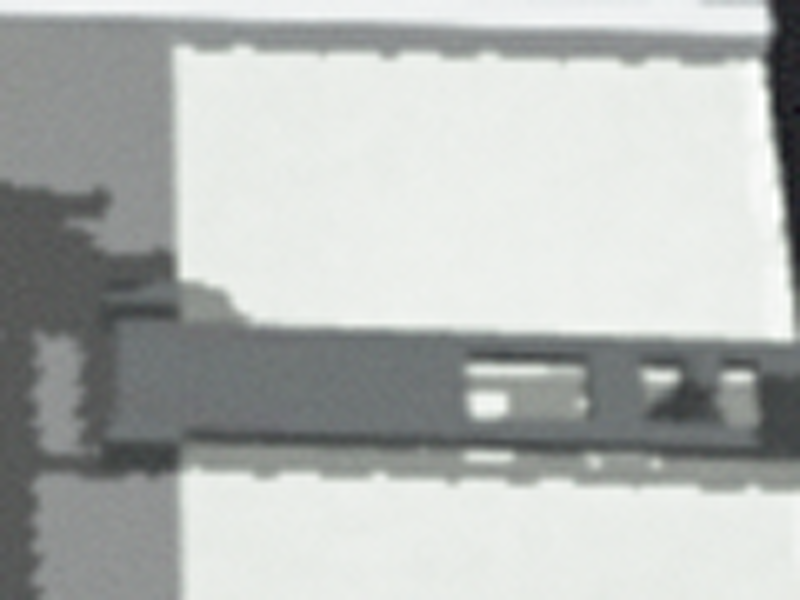

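Peg is in the middle hole: the hole spans x 640–760 and the peg is near x 690 in the scene zoom. The knob hole and hinge hole are empty. I check the height and position numerically.

Run:
```python
from h import *
np.set_printoptions(precision=4,suppress=True)
S=lambda x,y:(340+x/6.667-.4,180+y/6.667-.4);D=lambda x,y:(180+x/6-.4,170+y/6-.4)
p=tri([('scene',S(700,393)),('side',D(311,335))]);k=plane('side',D(187,118),.161)
print('mid',p,plane('scene',S(700,393),.116),plane('side',D(311,335),.116),'knobtop',k)
print('hole-peg mm',1000*np.linalg.norm(p[:2]-[.5025,.0703]),'knob-65u',k[:2]-.065*np.array([-.317,.948]))
```

```text
mid [0.5038 0.0715 0.1178] [0.5037 0.0712 0.116 ] [0.5037 0.076  0.116 ] knobtop [0.4818 0.1313 0.161 ]
hole-peg mm 1.8008767996291037 knob-65u [0.5024 0.0697]
```

```bash
python3 -c "
from rig import bot
print(bot.hand_in(), bot.read_state()['time_s'])"
```

```text
the job is handed in; nothing more can be done
the job is handed in; nothing more can be done
```

I gripped the knob, lifted the bar along its hinge arc and slid the hatch open by about 112 mm. I then lowered the middle hole over the peg, released the knob and raised the gripper 120 mm clear, with about 10 s on the clock.

**Last checks before hand-in:**
- **Peg in the hole:** both views showed the peg standing in the middle hole. The measured hole centre was about 2 mm from the peg's axis (13 mm allowed).
- **Bar flat:** its top measured about 0.118 m where 0.116 m is expected, so it is flat within measurement error. The hole centre would be roughly 10 mm below the peg's tip (at least 7 mm needed).
- **Knob position:** it agreed with a seated middle hole to about 1 mm.
- **Disagreement:** the side view alone put the hole about 5 mm further along the slide than the scene view did. I put that down to picking the hole's centre in a blurred picture; it is still inside the limit.
- **Not measured:** I did not measure the hatch's speed, since nothing was touching it after release.

The highest wrist force in the readings at the end of each move was about 7 N.

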